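Snug a bundle of record jackets in the screw press

ROBOT

A 6-joint arm with a two-finger parallel gripper is mounted at the origin on the work surface. World frame = base frame: x ahead of the robot, y to its left, z up, the work surface at z = 0. Lengths are in m, angles in degrees, forces in N, time in s.
With the tool pointing down it reaches from about 0.35 to 0.875 m from the base axis. Payload 4.2 kg.
Tool frame: the origin (TCP) lies on the centre line of the jaws, within the pads' length; the fingertips stand 19 mm ahead of it and the grasp point (between the pads) is the TCP; x points along the fingers, y is the direction in which the jaws open and shut, and the axes are right-handed (so a half turn about x gives the same grasp; the last joint's range is limited). The gripper opens to 87 mm and grips with 3 to 60 N. Pads are 19 mm wide; open, the fingers measure 117 mm over their backs; the gripper's body (75 mm by 190 mm) begins 51 mm behind the grasp point.
Start: joints at [89.301, 22.042, 0.453, 0, -68.411, -14.817], TCP at [0.167, 0.602, 0.242] pointing down, gripper open.
Joint ranges: [-179.83, 179.83], [-69.29, 118.12], [-61.27, 80.66], [-181.25, 117.63], [-171.15, -9.14], [-177.46, 177.46]. Speed limits (degrees/s): [159.86, 159.86, 180, 180, 180, 180].

INTERFACE

Orientations are given as a 3x3 rotation matrix whose columns are the frame's x, y, z axes.
In Python, from station import r, viewer, job, spotter gives the robot as it stands.
- The arm moves only by the tool play_rows, never from a script. Its argument "commands" is a list of rows, each an object of numbers: "fingers": the gripper command: -1 is fully open, 1 is shut, values between are in proportion; "tx", "ty", "tz": the shift along the tool's x, y, z normalised to -1 to 1, where 1 is 750 mm; "ax", "ay", "az": the turn, a rotation vector about the tool's x, y, z normalised to -1 to 1, where 1 is pi rad. In form: [{"fingers": .., "tx": .., "ty": .., "tz": .., "ax": .., "ay": .., "az": ..}, ...]. A call has 1 to 5 rows; each row is the pose to reach, as a shift and turn from the pose commanded when the call began, along the tool's axes at that moment, turning the shorter way round; what a row does not reach only later rows make up. A row lasts 1/12 s, in which the tool goes at most 41.7 mm and 7.16 degrees, less where a joint would pass 70% of its speed; a pose out of reach is approached as far as the arm can. A call with a number of a shift or a turn outside -1 to 1 is refused whole. A call with a gripper value outside its range is refused whole. The fingers move at their own pace and stop on an object; the grip force is fixed at half the most. Time passes only in rows, so rows that repeat a pose let the fingers close. It gives the time, the measured TCP pose, the force and the opening at its end, in the units of the state.
- r.sense(): the state, without advancing time (a new reading comes with each control period).
- viewer.capture(name): name is "scene" or "top" or "wrist"; returns a dict with "image" (384x512x3 uint8, red, green, blue), "fx", "fy", "cx", "cy" (pixels), "R" (3x3) and "t" (3): a world point X has camera coordinates R X + t; the wrist camera has in their place "mount" (4x4, takes a point from camera to tool coordinates, whose origin is the TCP and whose axes are the tool frame's). Camera axes: x right, y down, z forward; pixel columns grow to the right and rows downward; lengths in m; the calibration is good to about 2 mm. A picture is of the moment at which its call begins: read the wrist's pose just before it. There is no depth.
- job.finish_job(): hands the job in, once; it reports no verdict.
Trained networks look in a picture, given as the dict that the camera call returned (one of the last four; its "shot" number tells which), for a name from the list of things; names that differ only in an ending like _2 or _b are one class to them, and where a whole thing is asked for, a point or a joint stands for the part that bears it (a point fixed in the world has none). Each returns a list of dicts, best first, with "score" (0 to 1); they miss things now and then, are a little off and sometimes report something else, mostly with a low value. They report only what shows in the picture. A call takes as long as a camera call.
- spotter.find_in(name, picture): "uv" ([column, row] in pixels, amid what is visible of it).
- spotter.silhouettes(name, picture): "region" (384x512 bool, what is visible of it) and "uv" ([column, row] in pixels, amid what is visible of it).
The state is a dict: "time_s": time; "joints": joint angles; "joint_velocities": joint speeds; "effort": joint torques, N m; "tcp_pos": TCP position; "ee_rot": TCP orientation; "wrist_force": force on the tool from outside, world axes, zero at the start; "moment": the same for the moment, N m; "gripper_width": opening from 0.0 (shut) to 1.0 (fully open).
Only numpy, scipy, OpenCV 4.12 (cv2) and the standard library are available. Lean on these libraries where they do the work, as an engineer would, in place of code of your own. Each camera call takes 0.05 s, during which the arm holds its last target. There are 200 camera calls.

TASK

Gently slide the plywood-faced bundle of record jackets along the bed of the green press until it sits flush against the wooden fence under the screw, then turn the red-gripped crank clockwise (seen from above) until the rubber foot meets the bundle and snug it by feel: about a quarter turn past first contact, firm but not crushed. Then let go of everything, leaving the bundle clamped; do not disturb the things lying around.

Things in the scene. Friction and masses are not known exactly. Their poses are not given: they have to be found in the camera images.
- press: Green C-frame screw press bolted to the table; place and yaw vary. Origin on the table straight below the upright screw axis; z up, +y from the open throat to fence and column. Bed top at z 20 mm, x -115 to 115, y -230 to 170 mm. A 56 mm wide beam over it, y -35 to 155 mm, z 97 to 133 mm; column below its +y end. The bundle slides in from -y under the beam.
- fence (a point): Middle of the face of the wooden fence, a strip across the bed that stops the bundle: at x 0, y +85 mm in the press's frame, 32 mm above the table. The face looks to the press's -y, is 190 mm wide (along x) and its top is 42 mm above the table.
- bundle: Loose rigid bundle of card jackets between two plywood boards, 190 (own x) by 210 (own y) by 28 mm thick, 0.45 to 0.7 kg. Origin: centre of underside, on the bed. Starts 50 to 85 mm short of the fence, skewed up to 0.15 rad. Flush home, its origin is at y -20 mm of the press. Slides at 2 to 6 N; push its rear (-y) edge, e.g. with two open fingertips; over 40 N damages it.
- screw: Steel screw with all it carries: crank, red grip, rubber-tipped foot (25 mm disc). It moves down 16 mm per clockwise turn of the crank. Origin: on the screw axis at mid-height of the crank arm, about 180 mm above the table at the start. The foot's underside is 105 to 117 mm below this origin, as far as it happens to be screwed out; this is not known: contact must be felt.
- crank (a joint): Crank angle, rad, clockwise from above positive, lowers the foot 2.55 mm per rad; starts at 0 to 2. Friction holds it where left. Free running takes about 3 N along the circle at the grip. First contact comes 0.8 to 2.1 turns from the start; then the springy, rubbing foot adds about 6 N to the effort and 30 N of foot pressure per rad. Snug: 20 to 60 N at the foot; over 85 N crushes.
- grip_mid (a point): Middle of the red grip on the crank: an upright sleeve, 25 mm in diameter, 60 mm tall, spinning freely on its pin 50 mm from the screw axis, so it can be pinched from above and led round the circle at constant gripper yaw. Its top is 26 mm above this point, the crank arm's top 35 mm below; the point is 40 mm above the screw's origin and sinks with it.
- glue: Bystander: white glue bottle, 56 mm in diameter, 130 mm tall, standing; origin at the centre of its underside.
- tape: Bystander: tape roll lying flat, 90 mm in diameter, 25 mm high; origin at the centre of its underside.
- brush: Bystander: brush lying beside the press; origin on its underside.
- mug: Bystander: blue mug, 80 mm in diameter, 95 mm tall; origin at the centre of its underside.
- screwdriver: Bystander: screwdriver lying on the table; origin on its underside.
- tin: Bystander: steel tin, 70 mm in diameter, 60 mm tall; origin at the centre of its underside.

How it is judged (in metres and radians):
On the way, in this order (a step that is already met when the one before it is completed fails the run):
1. the bundle sits flush against the fence, the foot still clear of it (y of bundle in the frame of press above -0.024 m and angle between the y axis of bundle and the y axis of press, either way round below 0.05 rad and contact force between screw and bundle below 1 N), for 0.2 s.
2. the foot presses the bundle with 20 to 60 N (y of bundle in the frame of press above -0.024 m and angle between the y axis of bundle and the y axis of press, either way round below 0.05 rad and contact force between screw and bundle between 20 and 60 N), for 0.2 s.
At the end, for the whole second after the job is handed in: The bundle is flush against the fence (within 4 mm and 0.05 rad), the foot presses it with 20 to 60 N, the crank and bundle are at rest and the gripper has let go (all of step 2 and linear speed of bundle below 0.01 m/s and velocity of joint crank between -0.1 and 0.1 rad/s); the robot touches nothing.
It fails at once if the jackets are crushed: more than 85 N under the foot (contact force between screw and bundle above 85 N).
It fails at once if the bundle is shoved with more than 40 N (contact force between the fingers and bundle above 40 N).
It fails at once if a bystander is moved more than 30 mm (distance of any of glue, tape, brush, mug, screwdriver, tin from where it was at the start of the episode above 0.03 m).
It also fails if it takes over 70 s, if anything falls off the work surface, if the arm or the gripper's body presses on something with over 40 N, if the wrist force passes 120 N, or if a joint passes its speed limit or range.

## Working session

There is one attempt and no reset: what is moved stays moved. The work goes in short steps, Python scripts to look and compute and a tool call to move; the robot and the scene stay as the last step left them, time stands still between calls to the robot, and variables do not carry over. Pictures are saved under pics/ and viewed, about 8 in all and at most 12, crops included, and the job is handed in when it is done.

Besides the shell and the picture viewer there is one more tool, called after "Request:" as a command line: name --argument value ..., lists and objects as JSON in quotes. play_rows: Moves the arm, as the interface text tells. Its arguments: {"type":"object","properties":{"commands":{"type":"array"}},"required":["commands"]}

```bash
mkdir -p pics; ls
python3 - <<'E'
from station import r, viewer, job, spotter
import cv2, numpy as np
s=r.sense(); print({k:np.round(v,3).tolist() for k,v in s.items()})
for n in ["scene","top"]:
    c=viewer.capture(n); cv2.imwrite(f"pics/{n}0.png",cv2.cvtColor(c["image"],cv2.COLOR_RGB2BGR))
    print(n,c["fx"],c["fy"],c["cx"],c["cy"],np.round(c["R"],4).tolist(),np.round(c["t"],4).tolist())
    for k in ["press","fence","bundle","screw","crank","grip_mid","glue","tape","brush","mug","screwdriver","tin"]:
        try: print(k,[(np.round(d["uv"],1).tolist(),round(d["score"],2)) for d in spotter.find_in(k,c)[:2]])
        except Exception as e: print(k,e)
E
```

```text
pics
{'time_s': 0.0, 'joints': [89.301, 22.089, 0.379, -0.029, -68.412, -14.817], 'joint_velocities': [-0.027, -0.024, 0.106, 0.006, 0.066, 0.115], 'effort': [0.001, -39.066, 18.74, 4.22, 0.011, -0.0], 'tcp_pos': [0.167, 0.602, 0.24], 'ee_rot': [[-0.0, -0.268, -0.964], [-0.002, -0.964, 0.268], [-1.0, 0.002, -0.0]], 'wrist_force': [0.115, -0.241, -0.936], 'moment': [-0.021, 0.001, -0.042], 'gripper_width': 1.002}
scene 387.2273618798753 387.2273618798753 253.4384154038881 197.85879387573823 [[-0.5037, 0.8637, 0.0203], [0.5333, 0.3293, -0.7792], [-0.6796, -0.3816, -0.6265]] [0.3026, -0.1996, 1.7028]
press [([285.2, 231.2], 0.64)]
fence [([282.4, 232.1], 0.69)]
bundle [([234.0, 220.4], 0.73), ([176.9, 162.9], 0.27)]
screw [([278.8, 190.5], 0.84)]
crank [([281.4, 190.4], 0.81)]
grip_mid [([284.2, 183.6], 0.63)]
glue [([280.0, 279.3], 0.96)]
tape [([217.7, 272.3], 0.91), ([280.7, 279.2], 0.6)]
brush [([316.2, 207.7], 0.78), ([384.8, 235.6], 0.56)]
mug [([175.8, 164.2], 0.83)]
screwdriver [([372.4, 268.3], 0.88)]
tin [([386.2, 233.2], 0.9)]
top 375.44855630209213 375.44855630209213 255.15532059897987 188.95742573559136 [[0.0062, -0.9999, -0.0124], [-0.9918, -0.0046, -0.1276], [0.1276, 0.0131, -0.9917]] [-0.0145, 0.5707, 1.1928]
press [([223.1, 183.8], 0.64), ([226.1, 189.7], 0.63)]
fence [([223.7, 195.7], 0.77)]
bundle [([271.5, 184.4], 0.57)]
screw [([232.7, 183.7], 0.59)]
crank []
grip_mid [([274.3, 183.1], 0.61), ([222.7, 180.7], 0.38)]
glue [([202.5, 130.4], 0.82)]
tape [([256.7, 115.1], 0.52)]
brush [([227.7, 239.0], 0.73)]
mug [([388.2, 224.8], 0.67)]
screwdriver [([139.7, 194.9], 0.79), ([227.3, 193.5], 0.56)]
tin [([133.9, 240.3], 0.81)]
```

Run:
```python
import cv2
a=cv2.imread("pics/scene0.png"); b=cv2.imread("pics/top0.png")
cv2.imwrite("pics/s1.png",cv2.resize(a[120:320,130:430],None,fx=2.6,fy=2.6,interpolation=cv2.INTER_CUBIC))
cv2.imwrite("pics/t1.png",cv2.resize(b[90:290,110:410],None,fx=2.6,fy=2.6,interpolation=cv2.INTER_CUBIC))
```

```text
(no output)
```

View pics/t1.png

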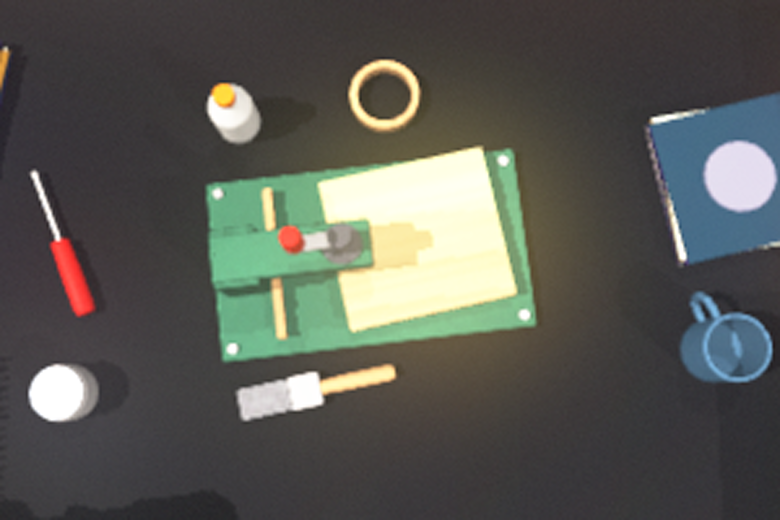

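View pics/s1.png

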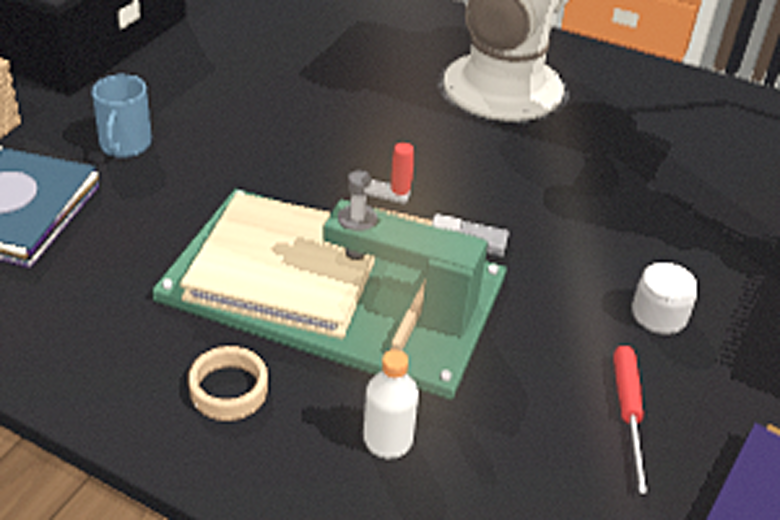

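The top view shows the press with its throat facing image right (world -y), the bundle skewed on the bed and the red grip at crop (290,239). The fence is at crop x≈275. The scene view agrees: foot clear of the bundle, brush and glue beside the press. Next I'll fit the poses.

```bash
cat > h.py <<'E'
import numpy as np, cv2
from scipy.optimize import minimize
def proj(c,X):
    X=np.atleast_2d(X); P=X@np.array(c["R"]).T+np.array(c["t"])
    return np.c_[c["fx"]*P[:,0]/P[:,2]+c["cx"],c["fy"]*P[:,1]/P[:,2]+c["cy"]]
def ray(c,uv):
    R=np.array(c["R"]);o=-R.T@np.array(c["t"])
    d=R.T@np.array([(uv[0]-c["cx"])/c["fx"],(uv[1]-c["cy"])/c["fy"],1]);return o,d/np.linalg.norm(d)
def onz(c,uv,z):
    o,d=ray(c,uv);return o+d*(z-o[2])/d[2]
def tri(cs,uvs):
    A=0;b=0
    for c,uv in zip(cs,uvs):
        o,d=ray(c,uv);M=np.eye(3)-np.outer(d,d);A=A+M;b=b+M@o
    return np.linalg.solve(A,b)
def box(x0,x1,y0,y1,z0,z1): return np.array([[x,y,z] for x in(x0,x1) for y in(y0,y1) for z in(z0,z1)])
def place(B,p):
    c,s=np.cos(p[2]),np.sin(p[2]);return B@np.array([[c,-s,0],[s,c,0],[0,0,1]]).T+[p[0],p[1],0]
def hullmask(pts,S=4):
    m=np.zeros((384*S,512*S),np.uint8);h=cv2.convexHull(np.float32(pts))
    cv2.fillConvexPoly(m,np.int32(np.round((h*S+S/2)*16)),1,shift=4);return m
def fit(cs,masks,boxes,p0):
    T=[]
    for m in masks:
        ys,xs=np.nonzero(m);T.append(hullmask(np.r_[np.c_[xs-.5,ys-.5],np.c_[xs+.5,ys+.5],np.c_[xs-.5,ys+.5],np.c_[xs+.5,ys-.5]]))
    def f(p):
        e=0
        for c,t in zip(cs,T):
            h=hullmask(proj(c,place(boxes,p)));e+=(h^t).sum()/t.sum()
        return e
    S=np.vstack([p0,np.array(p0)+np.diag([.02,.02,.08])])
    q=minimize(f,p0,method="Nelder-Mead",options=dict(initial_simplex=S,xatol=1e-4,fatol=1e-5));return q.x,q.fun
def big(m):
    n,l,s,_=cv2.connectedComponentsWithStats(m.astype(np.uint8));return l==1+np.argmax(s[1:,4])
E
python3 - <<'E'
from h import *
from station import r, viewer, spotter
cs=[viewer.capture(n) for n in("scene","top")]
G=[];B=[];uv=[]
for c in cs:
    im=c["image"];hsv=cv2.cvtColor(im,cv2.COLOR_RGB2HSV)
    g=big((hsv[...,0]>55)&(hsv[...,0]<95)&(hsv[...,1]>80)&(hsv[...,2]>30));G.append(g)
    sb=spotter.silhouettes("bundle",c);B.append(big(sb[0]["region"]));print("bundle",sb[0]["score"],sb[0]["region"].sum())
    ys,xs=np.nonzero(g);print("green",xs.min(),xs.max(),ys.min(),ys.max(),g.sum())
    red=((hsv[...,0]<6)|(hsv[...,0]>174))&(hsv[...,1]>150)&(hsv[...,2]>80)
    n,l,s,ce=cv2.connectedComponentsWithStats(red.astype(np.uint8))
    for i in range(1,n):
        if s[i,4]>15: print("red",s[i],ce[i].round(1))
bed=box(-.115,.115,-.23,.17,0,.02);pr=np.r_[bed,box(-.028,.028,-.035,.155,.097,.133)]
x0=onz(cs[1],[232,183],.13);print("x0",x0)
p0=[x0[0],x0[1],0.07]
for nm,a,b in(("scene",[cs[0]],[G[0]]),("top",[cs[1]],[G[1]]),("both",cs,G)):
    p,e=fit(a,b,pr,p0);print("press",nm,p.round(4),round(e,4))
    q,e=fit(a,[B[cs.index(a[0])]] if len(a)==1 else B,box(-.095,.095,-.105,.105,.02,.048),[p[0],p[1]-.09,p[2]+.08]);print("bundle",nm,q.round(4),round(e,4))
d=q-p;c,s=np.cos(p[2]),np.sin(p[2]);print("bundle in press",c*d[0]+s*d[1],-s*d[0]+c*d[1],d[2])
E
```

```text
bundle 0.96 2544
green 189 241 215 252 184
red [281 175   8  20 126] [284.3 185. ]
red [366 253  12  30 201] [371.2 267.4]
bundle 0.57 3411
green 189 258 155 228 2337
red [218 177   8  10  64] [221.5 181.6]
red [129 181  18  31 258] [137.5 196.1]
x0 [0.57662302 0.05765626 0.13      ]
press scene [ 0.5641 -0.174  -1.2177] 4.8516
bundle scene [ 0.5969 -0.0627 -1.2552] 0.1792
press top [0.5758 0.0348 0.1424] 0.9688Traceback (most recent call last):
  File "<stdin>", line 19, in <module>
ValueError: The truth value of an array with more than one element is ambiguous. Use a.any() or a.all()
```

```bash
cat > m.py <<'E'
from h import *
from station import r, viewer, spotter
bed=box(-.115,.115,-.23,.17,0,.02);pr=np.r_[bed,box(-.028,.028,-.035,.155,.097,.133)];bb=box(-.095,.095,-.105,.105,.02,.048)
def masks(c):
    im=c["image"].astype(int);R,Gn,Bl=im[...,0],im[...,1],im[...,2]
    g=(Gn>1.25*R)&(Gn>1.1*Bl)&(Gn>35)
    w=(R>1.08*Bl)&(R>110)&(R<1.35*Gn)          # wood / bundle top
    g=big(cv2.morphologyEx(g.astype(np.uint8),cv2.MORPH_CLOSE,np.ones((3,3))) | 0)
    return g,w
E
python3 - <<'E'
from m import *
cs=[viewer.capture(n) for n in("scene","top")]
G=[];B=[];vis=[]
for c in cs:
    g,w=masks(c);G.append(g)
    b=big(spotter.silhouettes("bundle",c)[0]["region"]);B.append(b)
    v=c["image"][...,::-1].copy();v[g]=(0,255,0);v[b]=(255,0,255);vis.append(v)
p0=[.576,.058,0.07]
for nm,I in(("scene",[0]),("top",[1]),("both",[0,1])):
    p,e=fit([cs[i] for i in I],[G[i]|B[i] for i in I],pr if 0 in I else pr,p0);print("press",nm,p.round(4),round(e,4))
    q,e=fit([cs[i] for i in I],[B[i] for i in I],bb,[p[0],p[1]-.09,p[2]+.08]);print("bundle",nm,q.round(4),round(e,4))
d=q-p;c,s=np.cos(p[2]),np.sin(p[2]);print("bundle in press",c*d[0]+s*d[1],-s*d[0]+c*d[1],d[2])
gm=tri(cs,[[284.3,184.5],[221.5,181.6]]);print("grip",gm)
for v,c in zip(vis,cs):
    for Bx,P in((pr,p),(bb,q)):
        for u in proj(c,place(Bx,P)): cv2.circle(v,tuple(np.int32(u.round())),1,(0,0,255),-1)
    for u in proj(c,[gm,[p[0],p[1],.19]]): cv2.circle(v,tuple(np.int32(u.round())),1,(255,255,0),-1)
V=np.vstack([cv2.resize(vis[0][140:280,180:340],None,fx=3,fy=2.1),cv2.resize(vis[1][130:250,170:330],None,fx=3,fy=2.4)])
cv2.imwrite("pics/fit.png",V)
E
```

```text
press scene [0.5668 0.0371 0.0668] 0.0867
bundle scene [ 0.5978 -0.0582  0.2281] 0.0962
press top [0.5749 0.0306 0.1192] 0.0303
bundle top [ 0.5966 -0.0596  0.226 ] 0.0181
press both [0.5741 0.0315 0.1165] 0.1405
bundle both [ 0.5967 -0.0591  0.2283] 0.1182
bundle in press 0.011993273802305396 -0.09263288765931675 0.1118820695074563
grip [0.56756436 0.08101484 0.21751215]
```

View pics/fit.png

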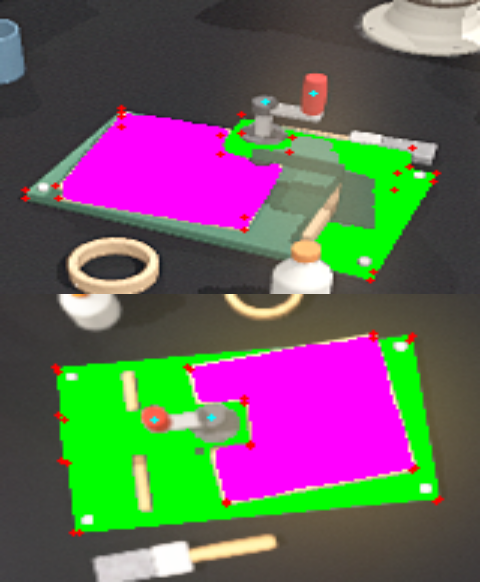

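Top-view fit: press at (0.575, 0.031) with yaw 6.8°. The grip is 51 mm from the axis at z 0.218, which matches the given geometry. The bundle is about 72 mm short and skewed about 0.107 rad. I'll lift first and turn the jaws across the press.

Request:
play_rows --commands '[{"fingers":-1,"tx":-0.16,"ty":0,"tz":0,"ax":0.376,"ay":0,"az":0},{"fingers":-1,"tx":-0.16,"ty":0,"tz":0,"ax":0.376,"ay":0,"az":0},{"fingers":-1,"tx":-0.16,"ty":0,"tz":0,"ax":0.376,"ay":0,"az":0},{"fingers":-1,"tx":-0.16,"ty":0,"tz":0,"ax":0.376,"ay":0,"az":0},{"fingers":-1,"tx":-0.16,"ty":0,"tz":0,"ax":0.376,"ay":0,"az":0}]'

```text
time_s: 2.12
tcp_pos: [0.1673, 0.6031, 0.3653]
ee_rot: [[0.001, -0.785, -0.62], [0.007, -0.62, 0.785], [-1.0, -0.005, 0.005]]
wrist_force: [-0.0, 1.0, -0.7]
gripper_width: 1.0
```

```bash
cat > g.py <<'E'
import sys,numpy as np
from scipy.spatial.transform import Rotation as Ro
from station import r
P=np.array([.5749,.0306]);Y=.119
def w(x,y): c,s=np.cos(Y),np.sin(Y);return P+[c*x-s*y,s*x+c*y]
def go(X,Y_=-np.pi+Y):
    s=r.sense();R=np.array(s["ee_rot"]);p=np.array(s["tcp_pos"])
    c,n=np.cos(Y_),np.sin(Y_);D=np.array([[0,c,-(-n)*-1],[0,n,0],[-1,0,0]],float);D[:,2]=np.cross(D[:,0],D[:,1])
    print("t",(R.T@(np.array(X)-p)/.75).round(4),"a",(Ro.from_matrix(R.T@D).as_rotvec()/np.pi).round(4))
def st():
    s=r.sense();p=np.array(s["tcp_pos"]);d=p[:2]-P;c,n=np.cos(Y),np.sin(Y)
    print("t",round(s["time_s"],2),"tcp",p.round(4),"press",np.round([c*d[0]+n*d[1],-n*d[0]+c*d[1]],4),"F",np.round(s["wrist_force"],2),"Fy_press",round(-n*s["wrist_force"][0]+c*s["wrist_force"][1],2),"q",np.round(s["joints"],1),"w",round(s["gripper_width"],3))
E
python3 -c "
from g import *
st();t=w(.012,-.25);print(t);go([*t,.36])"
```

```text
t 2.12 tcp [0.1673 0.6031 0.3653] press [-0.3368  0.6168] F [-0.01  1.01 -0.74] Fy_press 1.0 q [ 89.3  18.9  13.2   0.  -83.8 -51. ] w 1.0
[ 0.61649497 -0.21620733]
t [-5.0000e-04  2.0750e-01 -1.2284e+00] a [0.175  0.0021 0.001 ]
```

Request:
play_rows --commands '[{"fingers":-1,"tx":0,"ty":0.104,"tz":-0.614,"ax":0.175,"ay":0,"az":0},{"fingers":-1,"tx":0,"ty":0.104,"tz":-0.614,"ax":0.175,"ay":0,"az":0},{"fingers":-1,"tx":0,"ty":0.104,"tz":-0.614,"ax":0.175,"ay":0,"az":0},{"fingers":-1,"tx":0,"ty":0.104,"tz":-0.614,"ax":0.175,"ay":0,"az":0},{"fingers":-1,"tx":0,"ty":0.104,"tz":-0.614,"ax":0.175,"ay":0,"az":0}]'

```text
time_s: 2.53
tcp_pos: [0.2688, 0.4182, 0.3616]
ee_rot: [[0.0, -0.993, -0.121], [0.0, -0.121, 0.993], [-1.0, -0.0, 0.0]]
wrist_force: [0.5, -0.6, 0.8]
gripper_width: 0.998
```

```bash
python3 -c "
from g import *
st();t=w(.012,-.25);go([*t,.36])"
```

```text
t 2.53 tcp [0.2688 0.4182 0.3616] press [-0.2579  0.4212] F [ 0.54 -0.55  0.82] Fy_press -0.61 q [ 76.    5.6  -4.4   0.  -79.9 -69.1] w 0.998
t [ 0.0021 -0.3582 -0.8956] a [0.0006 0.0001 0.0001]
```

Request:
play_rows --commands '[{"fingers":-1,"tx":0,"ty":-0.358,"tz":-0.895,"ax":0,"ay":0,"az":0},{"fingers":-1,"tx":0,"ty":-0.358,"tz":-0.895,"ax":0,"ay":0,"az":0},{"fingers":-1,"tx":0,"ty":-0.358,"tz":-0.895,"ax":0,"ay":0,"az":0},{"fingers":-1,"tx":0,"ty":-0.358,"tz":-0.895,"ax":0,"ay":0,"az":0},{"fingers":-1,"tx":0,"ty":-0.358,"tz":-0.895,"ax":0,"ay":0,"az":0}]'

```text
time_s: 2.95
tcp_pos: [0.3696, 0.2358, 0.362]
ee_rot: [[0.001, -0.992, -0.126], [0.001, -0.126, 0.992], [-1.0, -0.001, 0.001]]
wrist_force: [0.7, 0.4, 0.0]
gripper_width: 0.997
```

Request:
play_rows --commands '[{"fingers":-1,"tx":0,"ty":-0.255,"tz":-0.637,"ax":0,"ay":0,"az":0},{"fingers":-1,"tx":0,"ty":-0.255,"tz":-0.637,"ax":0,"ay":0,"az":0},{"fingers":-1,"tx":0,"ty":-0.255,"tz":-0.637,"ax":0,"ay":0,"az":0},{"fingers":-1,"tx":0,"ty":-0.255,"tz":-0.637,"ax":0,"ay":0,"az":0},{"fingers":-1,"tx":0,"ty":-0.255,"tz":-0.637,"ax":0,"ay":0,"az":0}]'

```text
time_s: 3.37
tcp_pos: [0.4707, 0.0536, 0.3621]
ee_rot: [[0.001, -0.992, -0.125], [0.001, -0.125, 0.992], [-1.0, -0.001, 0.0]]
wrist_force: [1.6, 1.3, 0.3]
gripper_width: 1.003
```

Request:
play_rows --commands '[{"fingers":-1,"tx":0,"ty":-0.152,"tz":-0.38,"ax":0,"ay":0,"az":0},{"fingers":-1,"tx":0,"ty":-0.152,"tz":-0.38,"ax":0,"ay":0,"az":0},{"fingers":-1,"tx":0,"ty":-0.152,"tz":-0.38,"ax":0,"ay":0,"az":0},{"fingers":-1,"tx":0,"ty":-0.152,"tz":-0.38,"ax":0,"ay":0,"az":0},{"fingers":-1,"tx":0,"ty":-0.152,"tz":-0.38,"ax":0,"ay":0,"az":0}]'

```text
time_s: 3.78
tcp_pos: [0.5717, -0.1288, 0.3617]
ee_rot: [[0.0, -0.992, -0.125], [0.0, -0.125, 0.992], [-1.0, -0.0, -0.0]]
wrist_force: [0.5, 1.1, 0.4]
gripper_width: 0.996
```

```bash
python3 -c "
from g import *
st();t=w(.012,-.25);go([*t,.12])"
```

```text
t 3.78 tcp [ 0.5717 -0.1288  0.3617] press [-0.0221 -0.1579] F [0.49 1.09 0.4 ] Fy_press 1.03 q [  3.1  15.    7.2  -0.  -82.2   4. ] w 0.996
t [ 0.3223 -0.0445 -0.1231] a [ 0.0019 -0.      0.0001]
```

Request:
play_rows --commands '[{"fingers":-1,"tx":0,"ty":-0.0445,"tz":-0.123,"ax":0.002,"ay":0,"az":0},{"fingers":-1,"tx":0,"ty":-0.0445,"tz":-0.123,"ax":0.002,"ay":0,"az":0},{"fingers":-1,"tx":0,"ty":-0.0445,"tz":-0.123,"ax":0.002,"ay":0,"az":0},{"fingers":-1,"tx":0.1,"ty":-0.0445,"tz":-0.123,"ax":0.002,"ay":0,"az":0},{"fingers":-1,"tx":0.1,"ty":-0.0445,"tz":-0.123,"ax":0.002,"ay":0,"az":0}]'

```text
time_s: 4.2
tcp_pos: [0.6166, -0.2156, 0.2858]
ee_rot: [[0.003, -0.993, -0.116], [0.0, -0.116, 0.993], [-1.0, -0.003, -0.0]]
wrist_force: [-0.7, -0.0, -1.0]
gripper_width: 1.003
```

Request:
play_rows --commands '[{"fingers":-1,"tx":0.22,"ty":0,"tz":0,"ax":0,"ay":0,"az":0},{"fingers":-1,"tx":0.22,"ty":0,"tz":0,"ax":0,"ay":0,"az":0},{"fingers":-1,"tx":0.22,"ty":0,"tz":0,"ax":0,"ay":0,"az":0},{"fingers":-1,"tx":0.22,"ty":0,"tz":0,"ax":0,"ay":0,"az":0},{"fingers":-1,"tx":0.22,"ty":0,"tz":0,"ax":0,"ay":0,"az":0}]'

```text
time_s: 4.62
tcp_pos: [0.6099, -0.2127, 0.1121]
ee_rot: [[-0.018, -0.993, -0.116], [0.005, -0.116, 0.993], [-1.0, 0.017, 0.007]]
wrist_force: [-1.1, -0.2, -1.6]
gripper_width: 0.998
```

```bash
python3 -c "
from g import *
from station import viewer
import cv2
st();t=w(.012,-.25);go([*t,.049])
c=viewer.capture('top');cv2.imwrite('pics/t2.png',cv2.resize(c['image'][90:290,110:410,::-1],None,fx=2.6,fy=2.6))
st()"
```

```text
t 4.62 tcp [ 0.6099 -0.2127  0.1121] press [ 0.0059 -0.2457] F [-1.13 -0.19 -1.61] Fy_press -0.06 q [ -5.   30.8  -4.9  -0.2 -55.4  11.8] w 0.998
t [ 0.084  -0.0096 -0.0062] a [-0.0007  0.0021 -0.0055]
t 4.67 tcp [ 0.6128 -0.2136  0.1171] press [ 0.0087 -0.247 ] F [-0.76 -0.1   1.17] Fy_press -0.01 q [ -5.   30.5  -4.6  -0.  -55.5  11.8] w 1.002
```

View pics/t2.png

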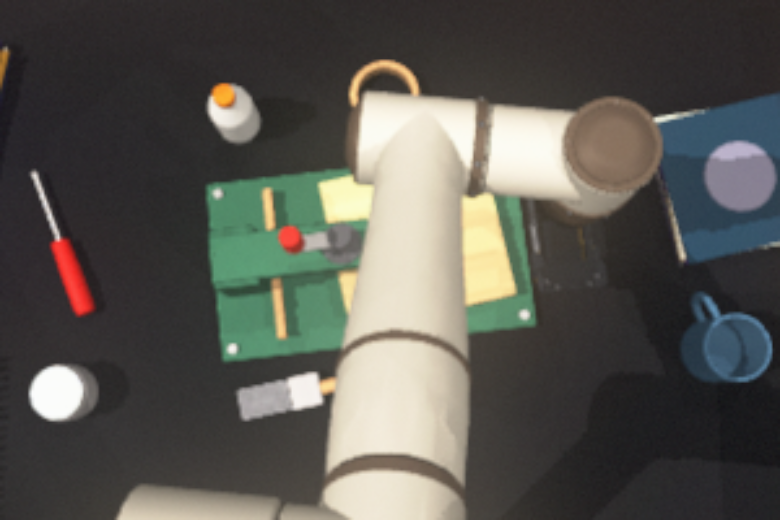

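The forearm runs offset to the +y side of the tool (crop x 360–480), so it will pass over the crank during the push. I'll check its height from the scene camera.

```bash
python3 -c "
from g import *
from station import viewer
import cv2
c=viewer.capture('scene');cv2.imwrite('pics/s2.png',cv2.resize(c['image'][20:300,80:430,::-1],None,fx=2.1,fy=2.1))
"
```

```text
(no output)
```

View pics/s2.png

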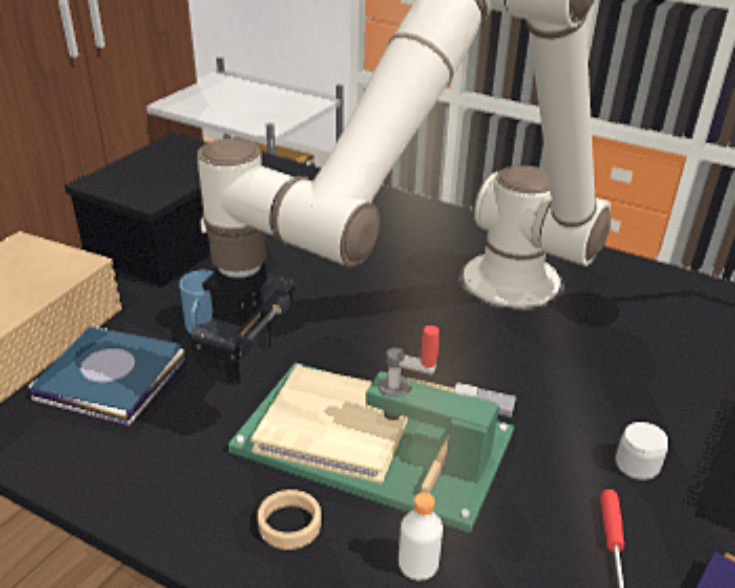

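```bash
python3 -c "
from h import *
from station import viewer
c=viewer.capture('scene')
for z in (.1,.25,.3,.35,.4,.45,.5): 
  u=proj(c,[[.613,-.2136,z],[.632,-.056,z],[.632,-.04,z]]); print(z,((u-[80,20])*2.1).round(0).tolist())
"
```

```text
0.1 [[247.0, 360.0], [323.0, 401.0], [332.0, 404.0]]
0.25 [[240.0, 281.0], [322.0, 319.0], [332.0, 323.0]]
0.3 [[237.0, 252.0], [322.0, 289.0], [332.0, 293.0]]
0.35 [[234.0, 221.0], [321.0, 257.0], [331.0, 261.0]]
0.4 [[231.0, 188.0], [321.0, 223.0], [331.0, 227.0]]
0.45 [[228.0, 154.0], [320.0, 188.0], [331.0, 191.0]]
0.5 [[225.0, 117.0], [319.0, 149.0], [331.0, 152.0]]
```

Forearm underside is about z 0.35 now, so it would be about 0.28 at pushing height, above the grip top at 0.246. The clearance is enough. I'll descend to TCP z≈0.053.

Request:
play_rows --commands '[{"fingers":-1,"tx":0.083,"ty":-0.005,"tz":-0.004,"ax":0,"ay":0,"az":0},{"fingers":-1,"tx":0.083,"ty":-0.005,"tz":-0.004,"ax":0,"ay":0,"az":0},{"fingers":-1,"tx":0.083,"ty":-0.005,"tz":-0.004,"ax":0,"ay":0,"az":0},{"fingers":-1,"tx":0.083,"ty":-0.005,"tz":-0.004,"ax":0,"ay":0,"az":0}]'

```text
time_s: 5.1
tcp_pos: [0.6215, -0.2169, 0.0618]
ee_rot: [[0.003, -0.993, -0.119], [-0.001, -0.119, 0.993], [-1.0, -0.003, -0.002]]
wrist_force: [0.1, 0.4, -0.3]
gripper_width: 1.001
```

```bash
python3 -c "
from g import *
st();t=w(.012,-.215);go([*t,.053])
"
```

```text
t 5.1 tcp [ 0.6215 -0.2169  0.0618] press [ 0.0169 -0.2513] F [ 0.15  0.42 -0.31] Fy_press 0.4 q [ -5.2  34.5  -6.6   0.1 -48.7  12. ] w 1.001
t [0.0116 0.0066 0.0485] a [ 0.0002 -0.0005  0.001 ]
```

Request:
play_rows --commands '[{"fingers":-1,"tx":0.011,"ty":0.005,"tz":0.012,"ax":0,"ay":0,"az":0},{"fingers":-1,"tx":0.011,"ty":0.005,"tz":0.024,"ax":0,"ay":0,"az":0},{"fingers":-1,"tx":0.011,"ty":0.005,"tz":0.034,"ax":0,"ay":0,"az":0},{"fingers":-1,"tx":0.011,"ty":0.005,"tz":0.04,"ax":0,"ay":0,"az":0},{"fingers":-1,"tx":0.011,"ty":0.005,"tz":0.046,"ax":0,"ay":0,"az":0}]'

```text
time_s: 5.52
tcp_pos: [0.6132, -0.182, 0.053]
ee_rot: [[0.003, -0.993, -0.12], [-0.0, -0.12, 0.993], [-1.0, -0.003, -0.001]]
wrist_force: [-0.3, -0.7, -0.7]
gripper_width: 1.006
```

Request:
play_rows --commands '[{"fingers":-1,"tx":0,"ty":0,"tz":0.005,"ax":0,"ay":0,"az":0},{"fingers":-1,"tx":0,"ty":0,"tz":0.01,"ax":0,"ay":0,"az":0},{"fingers":-1,"tx":0,"ty":0,"tz":0.015,"ax":0,"ay":0,"az":0},{"fingers":-1,"tx":0,"ty":0,"tz":0.02,"ax":0,"ay":0,"az":0},{"fingers":-1,"tx":0,"ty":0,"tz":0.025,"ax":0,"ay":0,"az":0}]'

```text
time_s: 5.93
tcp_pos: [0.6097, -0.1643, 0.0512]
ee_rot: [[-0.0, -0.993, -0.119], [-0.001, -0.119, 0.993], [-1.0, 0.0, -0.0]]
wrist_force: [-0.6, -3.9, 1.9]
gripper_width: 1.003
```

```bash
python3 -c "
from g import *
st();t=w(.012,-.134);go([*t,.053])
"
```

```text
t 5.93 tcp [ 0.6097 -0.1643  0.0512] press [ 0.0114 -0.1977] F [-0.56 -3.89  1.95] Fy_press -3.79 q [ -0.4  33.2 -11.2   0.  -45.7   7.2] w 1.003
t [-0.0024 -0.0008  0.0849] a [-0.     -0.0001 -0.0001]
```

Request:
play_rows --commands '[{"fingers":-1,"tx":0,"ty":0,"tz":0.005,"ax":0,"ay":0,"az":0},{"fingers":-1,"tx":0,"ty":0,"tz":0.01,"ax":0,"ay":0,"az":0},{"fingers":-1,"tx":0,"ty":0,"tz":0.015,"ax":0,"ay":0,"az":0},{"fingers":-1,"tx":0,"ty":0,"tz":0.02,"ax":0,"ay":0,"az":0},{"fingers":-1,"tx":0,"ty":0,"tz":0.025,"ax":0,"ay":0,"az":0}]'

```text
time_s: 6.35
tcp_pos: [0.6074, -0.1451, 0.0509]
ee_rot: [[-0.001, -0.993, -0.119], [0.0, -0.119, 0.993], [-1.0, 0.001, 0.0]]
wrist_force: [-0.6, -4.6, 2.2]
gripper_width: 1.006
```

Request:
play_rows --commands '[{"fingers":-1,"tx":0,"ty":0,"tz":0.005,"ax":0,"ay":0,"az":0},{"fingers":-1,"tx":0,"ty":0,"tz":0.01,"ax":0,"ay":0,"az":0},{"fingers":-1,"tx":0,"ty":0,"tz":0.015,"ax":0,"ay":0,"az":0},{"fingers":-1,"tx":0,"ty":0,"tz":0.02,"ax":0,"ay":0,"az":0},{"fingers":-1,"tx":0,"ty":0,"tz":0.025,"ax":0,"ay":0,"az":0}]'

```text
time_s: 6.77
tcp_pos: [0.6055, -0.1263, 0.0509]
ee_rot: [[0.0, -0.993, -0.118], [0.0, -0.118, 0.993], [-1.0, -0.0, 0.0]]
wrist_force: [0.5, -3.4, 0.4]
gripper_width: 1.003
```

Request:
play_rows --commands '[{"fingers":-1,"tx":0,"ty":0,"tz":0.004,"ax":0,"ay":0,"az":0},{"fingers":-1,"tx":0,"ty":0,"tz":0.008,"ax":0,"ay":0,"az":0},{"fingers":-1,"tx":0,"ty":0,"tz":0.011,"ax":0,"ay":0,"az":0},{"fingers":-1,"tx":0,"ty":0,"tz":0.013,"ax":0,"ay":0,"az":0},{"fingers":-1,"tx":0,"ty":0,"tz":0.015,"ax":0,"ay":0,"az":0}]'

```text
time_s: 7.18
tcp_pos: [0.6039, -0.1155, 0.0509]
ee_rot: [[-0.0, -0.993, -0.119], [0.0, -0.119, 0.993], [-1.0, 0.0, 0.0]]
wrist_force: [0.0, -2.6, -0.2]
gripper_width: 1.003
```

```bash
python3 -c "
from g import *
st();t=w(.012,-.134);go([*t,.053])
"
```

```text
t 7.18 tcp [ 0.6039 -0.1155  0.0509] press [ 0.0115 -0.1485] F [ 0.04 -2.62 -0.21] Fy_press -2.61 q [  4.2  31.9 -13.7  -0.  -44.4   2.6] w 1.003
t [-0.0028 -0.0007  0.0193] a [-0.      0.     -0.0001]
```

Still sliding freely at about 3 N. I'll close in with 1.5 mm rows.

Request:
play_rows --commands '[{"fingers":-1,"tx":0,"ty":0,"tz":0.002,"ax":0,"ay":0,"az":0},{"fingers":-1,"tx":0,"ty":0,"tz":0.004,"ax":0,"ay":0,"az":0},{"fingers":-1,"tx":0,"ty":0,"tz":0.006,"ax":0,"ay":0,"az":0},{"fingers":-1,"tx":0,"ty":0,"tz":0.008,"ax":0,"ay":0,"az":0},{"fingers":-1,"tx":0,"ty":0,"tz":0.01,"ax":0,"ay":0,"az":0}]'

```text
time_s: 7.6
tcp_pos: [0.603, -0.1081, 0.0509]
ee_rot: [[-0.0, -0.993, -0.119], [0.0, -0.119, 0.993], [-1.0, 0.0, 0.0]]
wrist_force: [-0.2, -2.4, -0.6]
gripper_width: 1.003
```

Request:
play_rows --commands '[{"fingers":-1,"tx":0,"ty":0,"tz":0.002,"ax":0,"ay":0,"az":0},{"fingers":-1,"tx":0,"ty":0,"tz":0.004,"ax":0,"ay":0,"az":0}]'

```text
time_s: 7.77
tcp_pos: [0.6026, -0.1051, 0.0509]
ee_rot: [[-0.0, -0.993, -0.119], [0.0, -0.119, 0.993], [-1.0, 0.0, 0.0]]
wrist_force: [-0.2, -2.5, -0.9]
gripper_width: 1.001
```

Request:
play_rows --commands '[{"fingers":-1,"tx":0,"ty":0,"tz":0.0015,"ax":0,"ay":0,"az":0},{"fingers":-1,"tx":0,"ty":0,"tz":0.003,"ax":0,"ay":0,"az":0}]'

```text
time_s: 7.93
tcp_pos: [0.603, -0.1038, 0.0512]
ee_rot: [[0.001, -0.993, -0.12], [-0.002, -0.12, 0.993], [-1.0, -0.0, -0.002]]
wrist_force: [1.3, -10.9, -3.1]
gripper_width: 1.002
```

```bash
python3 -c "
from g import *
st()
"
```

```text
t 7.93 tcp [ 0.603  -0.1038  0.0512] press [ 0.0119 -0.1368] F [  1.31 -10.89  -3.05] Fy_press -10.97 q [  5.4  31.7 -14.2   0.1 -44.1   1.4] w 1.002
```

Request:
play_rows --commands '[{"fingers":-1,"tx":0,"ty":0,"tz":0.0005,"ax":0,"ay":0,"az":0},{"fingers":-1,"tx":0,"ty":0,"tz":0.001,"ax":0,"ay":0,"az":0},{"fingers":-1,"tx":0,"ty":0,"tz":0.001,"ax":0,"ay":0,"az":0}]'

```text
time_s: 8.18
tcp_pos: [0.603, -0.1039, 0.0512]
ee_rot: [[0.001, -0.993, -0.12], [-0.002, -0.12, 0.993], [-1.0, -0.001, -0.002]]
wrist_force: [2.6, -10.1, -2.8]
gripper_width: 1.001
```

```bash
python3 -c "
from g import *
st();print(np.round(r.sense()['moment'],2))
"
```

```text
t 8.18 tcp [ 0.603  -0.1039  0.0512] press [ 0.0119 -0.1369] F [  2.63 -10.07  -2.79] Fy_press -10.31 q [  5.4  31.7 -14.3   0.2 -44.    1.3] w 1.001
[-2.75 -0.62  0.17]
```

Request:
play_rows --commands '[{"fingers":-1,"tx":0,"ty":0,"tz":0.001,"ax":0,"ay":0,"az":0},{"fingers":-1,"tx":0,"ty":0,"tz":0.002,"ax":0,"ay":0,"az":0},{"fingers":-1,"tx":0,"ty":0,"tz":0.002,"ax":0,"ay":0,"az":0}]'

```text
time_s: 8.43
tcp_pos: [0.603, -0.1037, 0.0514]
ee_rot: [[0.001, -0.993, -0.12], [-0.004, -0.12, 0.993], [-1.0, -0.0, -0.004]]
wrist_force: [2.0, -13.8, -3.0]
gripper_width: 0.994
```

```bash
python3 -c "
from g import *
st();print(np.round(r.sense()['moment'],2))
from m import *
c=viewer.capture('scene');cv2.imwrite('pics/s3.png',cv2.resize(c['image'][130:280,170:350,::-1],None,fx=4,fy=4))
q=proj(c,place(box(-.095,.095,-.23,.085,.02,.048),[*P,Y]));print(q.round(1).tolist())
"
```

```text
t 8.43 tcp [ 0.603  -0.1037  0.0514] press [ 0.0119 -0.1367] F [  2.04 -13.79  -3.01] Fy_press -13.93 q [  5.5  31.6 -14.3   0.3 -44.    1.2] w 0.994
[-4.22 -0.78  0.14]
[[217.2, 194.3], [216.9, 188.2], [298.7, 218.2], [299.5, 212.0], [190.6, 226.4], [189.9, 220.1], [279.4, 255.6], [280.0, 249.2]]
```

View pics/s3.png

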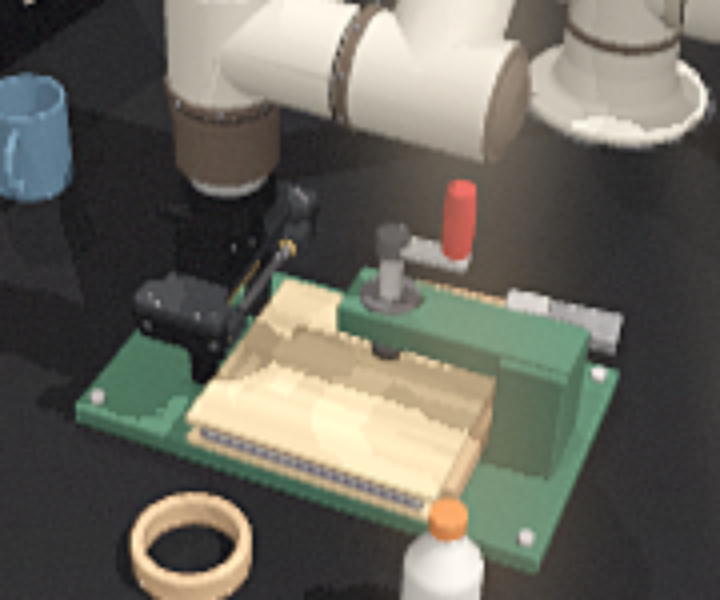

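The bundle's front edge meets the fence across its width at crop (480,430). The foot is above it and the stop is hard at about 14 N. I'll back off, rise, then go above the grip.

Request:
play_rows --commands '[{"fingers":-1,"tx":0,"ty":0,"tz":-0.015,"ax":0,"ay":0,"az":0},{"fingers":-1,"tx":0,"ty":0,"tz":-0.045,"ax":0,"ay":0,"az":0},{"fingers":-1,"tx":0,"ty":0,"tz":-0.045,"ax":0,"ay":0,"az":0},{"fingers":-1,"tx":-0.055,"ty":0,"tz":-0.045,"ax":0,"ay":0,"az":0},{"fingers":-1,"tx":-0.11,"ty":0,"tz":-0.045,"ax":0,"ay":0,"az":0}]'

```text
time_s: 8.9
tcp_pos: [0.6042, -0.1341, 0.1315]
ee_rot: [[-0.008, -0.993, -0.118], [0.001, -0.118, 0.993], [-1.0, 0.008, 0.002]]
wrist_force: [1.6, 0.2, 0.1]
gripper_width: 1.005
```

Request:
play_rows --commands '[{"fingers":-1,"tx":-0.22,"ty":0,"tz":0,"ax":0,"ay":0,"az":0},{"fingers":-1,"tx":-0.22,"ty":0,"tz":0,"ax":0,"ay":0,"az":0},{"fingers":-1,"tx":-0.22,"ty":0,"tz":0,"ax":0,"ay":0,"az":0},{"fingers":-1,"tx":-0.22,"ty":0,"tz":0,"ax":0,"ay":0,"az":0},{"fingers":-1,"tx":-0.24,"ty":0,"tz":0,"ax":0,"ay":0,"az":0}]'

```text
time_s: 9.32
tcp_pos: [0.6081, -0.1341, 0.3215]
ee_rot: [[0.012, -0.993, -0.12], [-0.001, -0.12, 0.993], [-1.0, -0.012, -0.002]]
wrist_force: [0.0, -0.1, 1.3]
gripper_width: 1.0
```

Run:
```python
from g import *
from m import *
st()
cs=[viewer.capture(n) for n in("scene","top")]
for c in cs:
    im=c["image"];hsv=cv2.cvtColor(im,cv2.COLOR_RGB2HSV)
    red=((hsv[...,0]<6)|(hsv[...,0]>174))&(hsv[...,1]>150)&(hsv[...,2]>80)
    n,l,s,ce=cv2.connectedComponentsWithStats(red.astype(np.uint8))
    for i in range(1,n):
        if s[i,4]>15: print("red",s[i],ce[i].round(1))
c=cs[0]
b=spotter.silhouettes("bundle",c)
for d in b[:1]:
    q,e=fit([c],[big(d["region"])],bb,[.5749+.02*.119,.0306-.02,.119]);print("bundle",q.round(4),e)
go([.5676,.081,.30])
cv2.imwrite('pics/s4.png',np.vstack([cv2.resize(cs[0]['image'][160:280,170:330,::-1],None,fx=3.5,fy=2.5),cv2.resize(cs[1]['image'][130:250,170:330,::-1],None,fx=3.5,fy=2.5)]))
```

```text
t 9.32 tcp [ 0.6081 -0.1341  0.3215] press [ 0.0134 -0.1675] F [ 0.02 -0.1   1.31] Fy_press -0.1 q [  2.5  19.1   7.4   0.1 -77.6   4.4] w 1.0
red [281 175   8  20 123] [284.4 184.8]
red [366 253  12  30 228] [371.3 267.2]
red [129 181  18  31 258] [137.5 196.3]
bundle [0.6023 0.0114 0.1136] 0.09246803481250672
t [0.0209 0.0177 0.2901] a [0.0001 0.0003 0.0014]
```

Request:
play_rows --commands '[{"fingers":-1,"tx":0.02,"ty":0.0177,"tz":0.29,"ax":0,"ay":0,"az":0},{"fingers":-1,"tx":0.02,"ty":0.0177,"tz":0.29,"ax":0,"ay":0,"az":0},{"fingers":-1,"tx":0.02,"ty":0.0177,"tz":0.29,"ax":0,"ay":0,"az":0},{"fingers":-1,"tx":0.02,"ty":0.0177,"tz":0.29,"ax":0,"ay":0,"az":0},{"fingers":-1,"tx":0.02,"ty":0.0177,"tz":0.29,"ax":0,"ay":0,"az":0}]'

```text
time_s: 9.88
tcp_pos: [0.5674, 0.0721, 0.297]
ee_rot: [[-0.004, -0.993, -0.118], [-0.0, -0.118, 0.993], [-1.0, 0.004, 0.0]]
wrist_force: [0.8, -0.3, 0.2]
gripper_width: 1.002
```

Request:
play_rows --commands '[{"fingers":-1,"tx":0,"ty":0,"tz":0.014,"ax":0,"ay":0,"az":0},{"fingers":-1,"tx":0,"ty":0,"tz":0.014,"ax":0,"ay":0,"az":0},{"fingers":-1,"tx":0,"ty":0,"tz":0.014,"ax":0,"ay":0,"az":0}]'

```text
time_s: 10.13
tcp_pos: [0.5672, 0.0812, 0.2978]
ee_rot: [[-0.003, -0.993, -0.12], [-0.001, -0.12, 0.993], [-1.0, 0.003, -0.0]]
wrist_force: [0.4, -0.4, -0.9]
gripper_width: 1.001
```

Run:
```python
from g import *
import cv2
from station import viewer
st();s=r.sense()
c=viewer.capture("wrist");im=c["image"];M=np.array(c["mount"]);hsv=cv2.cvtColor(im,cv2.COLOR_RGB2HSV)
red=((hsv[...,0]<6)|(hsv[...,0]>174))&(hsv[...,1]>150)&(hsv[...,2]>80)
n,l,st_,ce=cv2.connectedComponentsWithStats(red.astype(np.uint8))
for i in range(1,n):
    if st_[i,4]>30: print("red",st_[i],ce[i].round(1))
print(M.round(3).tolist(),c["fx"],c["cx"],c["cy"])
go([.5676,.081,.30])
cv2.imwrite("pics/w1.png",im[...,::-1])
```

```text
t 10.13 tcp [0.5672 0.0812 0.2978] press [-0.0017  0.0512] F [ 0.37 -0.4  -0.86] Fy_press -0.44 q [ 24.3  15.1  -1.6  -0.  -73.5 -17.4] w 1.001
red [ 235  181   34   54 1479] [251.6 208.8]
red [210 320  62  29 873] [241.3 333.1]
[[0.0, -0.306, 0.952, -0.143], [1.0, -0.001, -0.0, -0.0], [0.001, 0.952, 0.306, -0.085], [0.0, 0.0, 0.0, 1.0]] 318.2417474305232 252.6152695874118 191.5728939615165
t [-0.0025 -0.0003  0.0008] a [ 0.     -0.0001 -0.0007]
```

View pics/w1.png

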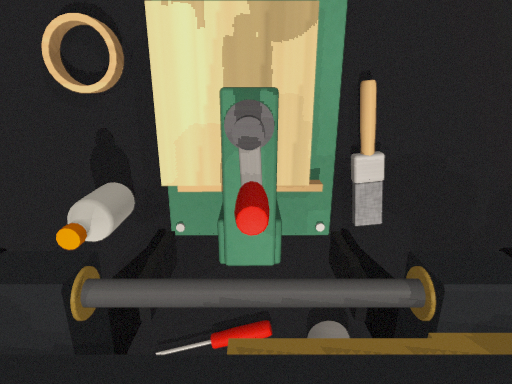

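The wrist view shows the bundle's front edge parallel to and touching the fence (row ~187). The grip is at (252,208), and the ray puts it 2 mm toward -y from the tool, consistent with the triangulation. I'll descend and grip.

Request:
play_rows --commands '[{"fingers":-1,"tx":0.04,"ty":0,"tz":-0.0027,"ax":0,"ay":0,"az":0},{"fingers":-1,"tx":0.08,"ty":0,"tz":-0.0027,"ax":0,"ay":0,"az":0},{"fingers":-1,"tx":0.095,"ty":0,"tz":-0.0027,"ax":0,"ay":0,"az":0},{"fingers":0,"tx":0.097,"ty":0,"tz":-0.0027,"ax":0,"ay":0,"az":0},{"fingers":0.2,"tx":0.097,"ty":0,"tz":-0.0027,"ax":0,"ay":0,"az":0}]'

```text
time_s: 10.6
tcp_pos: [0.5681, 0.077, 0.2257]
ee_rot: [[-0.002, -0.993, -0.117], [-0.001, -0.117, 0.993], [-1.0, 0.002, -0.001]]
wrist_force: [0.5, 0.4, 0.7]
gripper_width: 0.921
```

Request:
play_rows --commands '[{"fingers":0.3,"tx":0,"ty":0,"tz":0,"ax":0,"ay":0,"az":0},{"fingers":1,"tx":0,"ty":0,"tz":0,"ax":0,"ay":0,"az":0},{"fingers":1,"tx":0,"ty":0,"tz":0,"ax":0,"ay":0,"az":0},{"fingers":1,"tx":0,"ty":0,"tz":0,"ax":0,"ay":0,"az":0},{"fingers":1,"tx":0,"ty":0,"tz":0,"ax":0,"ay":0,"az":0}]'

```text
time_s: 11.02
tcp_pos: [0.5683, 0.0787, 0.2272]
ee_rot: [[0.001, -0.993, -0.119], [0.0, -0.119, 0.993], [-1.0, -0.001, 0.0]]
wrist_force: [0.7, -1.1, -0.0]
gripper_width: 0.552
```

```bash
python3 -c "
from g import *
st()"
```

```text
t 11.02 tcp [0.5683 0.0787 0.2272] press [-0.0008  0.0485] F [ 0.71 -1.15 -0.02] Fy_press -1.22 q [ 24.1  17.6  -8.3   0.  -64.  -17.2] w 0.552
```

Request:
play_rows --commands '[{"fingers":1,"tx":0,"ty":0,"tz":0,"ax":0,"ay":0,"az":0},{"fingers":1,"tx":0,"ty":0,"tz":0,"ax":0,"ay":0,"az":0},{"fingers":1,"tx":0,"ty":0,"tz":0,"ax":0,"ay":0,"az":0},{"fingers":1,"tx":0,"ty":0,"tz":0,"ax":0,"ay":0,"az":0},{"fingers":1,"tx":0,"ty":0,"tz":0,"ax":0,"ay":0,"az":0}]'

```text
time_s: 11.43
tcp_pos: [0.5681, 0.0787, 0.2265]
ee_rot: [[-0.0, -0.993, -0.119], [-0.0, -0.119, 0.993], [-1.0, 0.0, -0.0]]
wrist_force: [0.2, 0.5, 0.2]
gripper_width: 0.28
```

```bash
python3 -c "
from g import *
st()"
```

```text
t 11.43 tcp [0.5681 0.0787 0.2265] press [-0.0011  0.0485] F [0.15 0.49 0.22] Fy_press 0.47 q [ 24.1  17.7  -8.3  -0.  -64.  -17.2] w 0.28
```

Gripped: opening 0.28 ≈ 24 mm, the sleeve's size. First quarter turn clockwise.

Request:
play_rows --commands '[{"fingers":1,"tx":0.0011,"ty":-0.0206,"tz":-0.0033,"ax":0,"ay":0,"az":0},{"fingers":1,"tx":0.0021,"ty":-0.0392,"tz":-0.0127,"ax":0,"ay":0,"az":0},{"fingers":1,"tx":0.0032,"ty":-0.0539,"tz":-0.0275,"ax":0,"ay":0,"az":0},{"fingers":1,"tx":0.0043,"ty":-0.0634,"tz":-0.0461,"ax":0,"ay":0,"az":0},{"fingers":1,"tx":0.0053,"ty":-0.0667,"tz":-0.0667,"ax":0,"ay":0,"az":0}]'

```text
time_s: 11.85
tcp_pos: [0.626, 0.0364, 0.2226]
ee_rot: [[0.004, -0.993, -0.12], [0.002, -0.12, 0.993], [-1.0, -0.004, 0.002]]
wrist_force: [1.2, 2.7, -0.3]
gripper_width: 0.278
```

```bash
python3 -c "
from g import *
st()"
```

```text
t 11.85 tcp [0.626  0.0364 0.2226] press [ 0.0514 -0.0003] F [ 1.19  2.69 -0.27] Fy_press 2.53 q [ 18.1  22.9  -1.   -0.1 -65.9 -11.1] w 0.278
```

Request:
play_rows --commands '[{"fingers":1,"tx":0.0011,"ty":0.0033,"tz":-0.0206,"ax":0,"ay":0,"az":0},{"fingers":1,"tx":0.0021,"ty":0.0127,"tz":-0.0392,"ax":0,"ay":0,"az":0},{"fingers":1,"tx":0.0032,"ty":0.0275,"tz":-0.0539,"ax":0,"ay":0,"az":0},{"fingers":1,"tx":0.0043,"ty":0.0461,"tz":-0.0634,"ax":0,"ay":0,"az":0},{"fingers":1,"tx":0.0053,"ty":0.0667,"tz":-0.0667,"ax":0,"ay":0,"az":0}]'

```text
time_s: 12.27
tcp_pos: [0.5806, -0.0209, 0.2183]
ee_rot: [[0.003, -0.993, -0.117], [0.002, -0.117, 0.993], [-1.0, -0.003, 0.002]]
wrist_force: [2.4, 8.0, -2.0]
gripper_width: 0.28
```

```bash
python3 -c "
from g import *
st()"
```

```text
t 12.27 tcp [ 0.5806 -0.0209  0.2183] press [-0.0005 -0.0518] F [ 2.41  8.03 -1.98] Fy_press 7.69 q [ 13.9  18.7  -8.   -0.1 -63.1  -7.1] w 0.28
```

Request:
play_rows --commands '[{"fingers":1,"tx":0.0011,"ty":0.0206,"tz":0.0033,"ax":0,"ay":0,"az":0},{"fingers":1,"tx":0.0021,"ty":0.0392,"tz":0.0127,"ax":0,"ay":0,"az":0},{"fingers":1,"tx":0.0032,"ty":0.0539,"tz":0.0275,"ax":0,"ay":0,"az":0},{"fingers":1,"tx":0.0043,"ty":0.0634,"tz":0.0461,"ax":0,"ay":0,"az":0},{"fingers":1,"tx":0.0053,"ty":0.0667,"tz":0.0667,"ax":0,"ay":0,"az":0}]'

```text
time_s: 12.68
tcp_pos: [0.5264, 0.0237, 0.2145]
ee_rot: [[0.008, -0.993, -0.118], [0.002, -0.118, 0.993], [-1.0, -0.008, 0.001]]
wrist_force: [14.2, -1.7, -10.4]
gripper_width: 0.28
```

```bash
python3 -c "
from g import *
st()"
```

```text
t 12.68 tcp [0.5264 0.0237 0.2145] press [-0.0489 -0.0011] F [ 14.24  -1.68 -10.42] Fy_press -3.36 q [ 20.3  13.6 -16.    0.1 -60.  -13.5] w 0.28
```

Circle fit from the four points: centre 2.3 mm toward +x of my commanded centre, radius 50.1 mm, sinking as expected. The tangential force is still free-running at about 3 N. I'll fold in the centre fix and go on in 45° steps.

```bash
python3 -c "
import numpy as np
for a in range(0,360,45):
  t=np.radians(a+np.array([15,30,45]));s=np.radians(a);k=.05/.75
  print(a,[(round(-k*(np.sin(x)-np.sin(s)),4),round(k*(np.cos(x)-np.cos(s)),4)) for x in t])"
```

```text
0 [(np.float64(-0.0173), np.float64(-0.0023)), (np.float64(-0.0333), np.float64(-0.0089)), (np.float64(-0.0471), np.float64(-0.0195))]
45 [(np.float64(-0.0106), np.float64(-0.0138)), (np.float64(-0.0173), np.float64(-0.0299)), (np.float64(-0.0195), np.float64(-0.0471))]
90 [(np.float64(0.0023), np.float64(-0.0173)), (np.float64(0.0089), np.float64(-0.0333)), (np.float64(0.0195), np.float64(-0.0471))]
135 [(np.float64(0.0138), np.float64(-0.0106)), (np.float64(0.0299), np.float64(-0.0173)), (np.float64(0.0471), np.float64(-0.0195))]
180 [(np.float64(0.0173), np.float64(0.0023)), (np.float64(0.0333), np.float64(0.0089)), (np.float64(0.0471), np.float64(0.0195))]
225 [(np.float64(0.0106), np.float64(0.0138)), (np.float64(0.0173), np.float64(0.0299)), (np.float64(0.0195), np.float64(0.0471))]
270 [(np.float64(-0.0023), np.float64(0.0173)), (np.float64(-0.0089), np.float64(0.0333)), (np.float64(-0.0195), np.float64(0.0471))]
315 [(np.float64(-0.0138), np.float64(0.0106)), (np.float64(-0.0299), np.float64(0.0173)), (np.float64(-0.0471), np.float64(0.0195))]
```

Request:
play_rows --commands '[{"fingers":1,"tx":0.0009,"ty":-0.0053,"tz":0.0173,"ax":0,"ay":0,"az":0},{"fingers":1,"tx":0.0018,"ty":-0.0119,"tz":0.0333,"ax":0,"ay":0,"az":0},{"fingers":1,"tx":0.0027,"ty":-0.0225,"tz":0.0471,"ax":0,"ay":0,"az":0},{"fingers":1,"tx":0.0027,"ty":-0.0225,"tz":0.0471,"ax":0,"ay":0,"az":0},{"fingers":1,"tx":0.0027,"ty":-0.0225,"tz":0.0471,"ax":0,"ay":0,"az":0}]'

```text
time_s: 13.1
tcp_pos: [0.5377, 0.0607, 0.2124]
ee_rot: [[0.001, -0.993, -0.119], [0.001, -0.119, 0.993], [-1.0, -0.002, 0.001]]
wrist_force: [1.9, 1.3, -1.1]
gripper_width: 0.276
```

Request:
play_rows --commands '[{"fingers":1,"tx":0.0009,"ty":-0.0138,"tz":0.0106,"ax":0,"ay":0,"az":0},{"fingers":1,"tx":0.0018,"ty":-0.0299,"tz":0.0173,"ax":0,"ay":0,"az":0},{"fingers":1,"tx":0.0027,"ty":-0.0471,"tz":0.0195,"ax":0,"ay":0,"az":0},{"fingers":1,"tx":0.0027,"ty":-0.0471,"tz":0.0195,"ax":0,"ay":0,"az":0},{"fingers":1,"tx":0.0027,"ty":-0.0471,"tz":0.0195,"ax":0,"ay":0,"az":0}]'

```text
time_s: 13.52
tcp_pos: [0.5713, 0.0791, 0.2105]
ee_rot: [[0.002, -0.993, -0.118], [0.001, -0.118, 0.993], [-1.0, -0.002, 0.001]]
wrist_force: [3.5, -0.4, -1.0]
gripper_width: 0.273
```

```bash
cat >> g.py <<'E'
C=w(.0012,-.0016)
def cr():
    s=r.sense();f=np.array(s["wrist_force"]);d=np.array(s["tcp_pos"])[:2]-C;u=d/np.linalg.norm(d);cw=np.array([u[1],-u[0]])
    th=np.degrees(np.pi/2+Y-np.arctan2(d[1],d[0]))%360
    print("t",round(s["time_s"],2),"th",round(th,1),"r",round(np.linalg.norm(d)*1000,1),"resist",round(-cw@f[:2],2),"rad",round(u@f[:2],2),"fz",round(f[2],1),"z",round(s["tcp_pos"][2],4),"M",np.round(s["moment"],2))
E
python3 -c "
from g import *
cr()"
```

```text
t 13.52 th 1.1 r 50.2 resist -3.4 rad -0.79 fz -1.0 z 0.2105 M [-0.08 -0.98  0.03]
```

Settled readings are ambiguous because of stick friction, so from here I'll read while moving, at 9° per row.

```bash
python3 -c "
import numpy as np
for a in range(0,360,45):
  t=np.radians(a+np.arange(9,46,9));s=np.radians(a);k=.05/.75
  print(a,[(float(round(-k*(np.sin(x)-np.sin(s)),4)),float(round(k*(np.cos(x)-np.cos(s)),4))) for x in t])"
```

```text
0 [(-0.0104, -0.0008), (-0.0206, -0.0033), (-0.0303, -0.0073), (-0.0392, -0.0127), (-0.0471, -0.0195)]
45 [(-0.0068, -0.008), (-0.0123, -0.0169), (-0.0163, -0.0265), (-0.0187, -0.0367), (-0.0195, -0.0471)]
90 [(0.0008, -0.0104), (0.0033, -0.0206), (0.0073, -0.0303), (0.0127, -0.0392), (0.0195, -0.0471)]
135 [(0.008, -0.0068), (0.0169, -0.0123), (0.0265, -0.0163), (0.0367, -0.0187), (0.0471, -0.0195)]
180 [(0.0104, 0.0008), (0.0206, 0.0033), (0.0303, 0.0073), (0.0392, 0.0127), (0.0471, 0.0195)]
225 [(0.0068, 0.008), (0.0123, 0.0169), (0.0163, 0.0265), (0.0187, 0.0367), (0.0195, 0.0471)]
270 [(-0.0008, 0.0104), (-0.0033, 0.0206), (-0.0073, 0.0303), (-0.0127, 0.0392), (-0.0195, 0.0471)]
315 [(-0.008, 0.0068), (-0.0169, 0.0123), (-0.0265, 0.0163), (-0.0367, 0.0187), (-0.0471, 0.0195)]
```

Request:
play_rows --commands '[{"fingers":1,"tx":0.0005,"ty":-0.0104,"tz":-0.0008,"ax":0,"ay":0,"az":0},{"fingers":1,"tx":0.0011,"ty":-0.0206,"tz":-0.0033,"ax":0,"ay":0,"az":0},{"fingers":1,"tx":0.0016,"ty":-0.0303,"tz":-0.0073,"ax":0,"ay":0,"az":0},{"fingers":1,"tx":0.0021,"ty":-0.0392,"tz":-0.0127,"ax":0,"ay":0,"az":0},{"fingers":1,"tx":0.0027,"ty":-0.0471,"tz":-0.0195,"ax":0,"ay":0,"az":0}]'

```text
time_s: 13.93
tcp_pos: [0.6079, 0.0685, 0.2084]
ee_rot: [[0.0, -0.993, -0.119], [0.0, -0.119, 0.993], [-1.0, -0.0, 0.0]]
wrist_force: [-2.1, 2.0, 1.0]
gripper_width: 0.275
```

```bash
python3 -c "
from g import *
cr()"
```

```text
t 13.93 th 45.6 r 50.4 resist 2.85 rad 0.24 fz 1.0 z 0.2084 M [ 0.71  0.65 -0.01]
```

Request:
play_rows --commands '[{"fingers":1,"tx":0.0005,"ty":-0.0068,"tz":-0.008,"ax":0,"ay":0,"az":0},{"fingers":1,"tx":0.0011,"ty":-0.0123,"tz":-0.0169,"ax":0,"ay":0,"az":0},{"fingers":1,"tx":0.0016,"ty":-0.0163,"tz":-0.0265,"ax":0,"ay":0,"az":0},{"fingers":1,"tx":0.0021,"ty":-0.0187,"tz":-0.0367,"ax":0,"ay":0,"az":0},{"fingers":1,"tx":0.0027,"ty":-0.0195,"tz":-0.0471,"ax":0,"ay":0,"az":0}]'

```text
time_s: 14.35
tcp_pos: [0.6264, 0.0343, 0.2064]
ee_rot: [[0.001, -0.993, -0.118], [0.0, -0.118, 0.993], [-1.0, -0.001, 0.0]]
wrist_force: [-1.8, 2.9, 0.5]
gripper_width: 0.277
```

```bash
python3 -c "
from g import *
cr()"
```

```text
t 14.35 th 90.9 r 50.4 resist 3.09 rad -1.54 fz 0.5 z 0.2064 M [0.98 0.25 0.06]
```

Clean readings: about 3 N, still free. Continuing.

Request:
play_rows --commands '[{"fingers":1,"tx":0.0005,"ty":0.0008,"tz":-0.0104,"ax":0,"ay":0,"az":0},{"fingers":1,"tx":0.0011,"ty":0.0033,"tz":-0.0206,"ax":0,"ay":0,"az":0},{"fingers":1,"tx":0.0016,"ty":0.0073,"tz":-0.0303,"ax":0,"ay":0,"az":0},{"fingers":1,"tx":0.0021,"ty":0.0127,"tz":-0.0392,"ax":0,"ay":0,"az":0},{"fingers":1,"tx":0.0027,"ty":0.0195,"tz":-0.0471,"ax":0,"ay":0,"az":0}]'

```text
time_s: 14.77
tcp_pos: [0.6153, -0.0025, 0.2044]
ee_rot: [[0.001, -0.993, -0.118], [0.0, -0.118, 0.993], [-1.0, -0.001, 0.0]]
wrist_force: [1.7, 3.8, -0.7]
gripper_width: 0.278
```

```bash
python3 -c "
from g import *
cr()"
```

```text
t 14.77 th 135.8 r 50.3 resist 4.07 rad -1.08 fz -0.7 z 0.2044 M [ 1.06 -0.28  0.02]
```

Request:
play_rows --commands '[{"fingers":1,"tx":0.0005,"ty":0.008,"tz":-0.0068,"ax":0,"ay":0,"az":0},{"fingers":1,"tx":0.0011,"ty":0.0169,"tz":-0.0123,"ax":0,"ay":0,"az":0},{"fingers":1,"tx":0.0016,"ty":0.0265,"tz":-0.0163,"ax":0,"ay":0,"az":0},{"fingers":1,"tx":0.0021,"ty":0.0367,"tz":-0.0187,"ax":0,"ay":0,"az":0},{"fingers":1,"tx":0.0027,"ty":0.0471,"tz":-0.0195,"ax":0,"ay":0,"az":0}]'

```text
time_s: 15.18
tcp_pos: [0.5818, -0.0206, 0.2025]
ee_rot: [[0.001, -0.993, -0.119], [0.0, -0.119, 0.993], [-1.0, -0.001, 0.0]]
wrist_force: [3.0, 4.0, -2.1]
gripper_width: 0.276
```

```bash
python3 -c "
from g import *
cr()"
```

```text
t 15.18 th 180.5 r 50.0 resist 3.43 rad -3.62 fz -2.1 z 0.2025 M [ 1.32 -1.   -0.02]
```

Request:
play_rows --commands '[{"fingers":1,"tx":0.0005,"ty":0.0104,"tz":0.0008,"ax":0,"ay":0,"az":0},{"fingers":1,"tx":0.0011,"ty":0.0206,"tz":0.0033,"ax":0,"ay":0,"az":0},{"fingers":1,"tx":0.0016,"ty":0.0303,"tz":0.0073,"ax":0,"ay":0,"az":0},{"fingers":1,"tx":0.0021,"ty":0.0392,"tz":0.0127,"ax":0,"ay":0,"az":0},{"fingers":1,"tx":0.0027,"ty":0.0471,"tz":0.0195,"ax":0,"ay":0,"az":0}]'

```text
time_s: 15.6
tcp_pos: [0.5462, -0.0104, 0.2008]
ee_rot: [[0.004, -0.993, -0.119], [-0.001, -0.119, 0.993], [-1.0, -0.004, -0.001]]
wrist_force: [7.0, -1.1, -4.8]
gripper_width: 0.277
```

```bash
python3 -c "
from g import *
cr()"
```

```text
t 15.6 th 224.1 r 49.7 resist 6.22 rad -3.42 fz -4.8 z 0.2008 M [-0.04 -2.39  0.02]
```

Request:
play_rows --commands '[{"fingers":1,"tx":0.0005,"ty":0.0068,"tz":0.008,"ax":0,"ay":0,"az":0},{"fingers":1,"tx":0.0011,"ty":0.0123,"tz":0.0169,"ax":0,"ay":0,"az":0},{"fingers":1,"tx":0.0016,"ty":0.0163,"tz":0.0265,"ax":0,"ay":0,"az":0},{"fingers":1,"tx":0.0021,"ty":0.0187,"tz":0.0367,"ax":0,"ay":0,"az":0},{"fingers":1,"tx":0.0027,"ty":0.0195,"tz":0.0471,"ax":0,"ay":0,"az":0}]'

```text
time_s: 16.02
tcp_pos: [0.5271, 0.0213, 0.1989]
ee_rot: [[0.002, -0.993, -0.119], [-0.004, -0.119, 0.993], [-1.0, -0.002, -0.005]]
wrist_force: [8.0, -9.1, -6.0]
gripper_width: 0.275
```

```bash
python3 -c "
from g import *
cr()"
```

```text
t 16.02 th 267.7 r 49.8 resist 10.23 rad -6.5 fz -6.0 z 0.1989 M [-2.42 -2.42 -0.01]
```

Resistance rose from about 3.3 N (free) to 6.2 N at 224° and 10.2 N at 268°. That puts contact near 195°, so we are about 1.25 rad past it, roughly 36–38 N at the foot. I'll hold and check.

Request:
play_rows --commands '[{"fingers":1,"tx":0,"ty":-0.001,"tz":0.002,"ax":0,"ay":0,"az":0},{"fingers":1,"tx":0,"ty":-0.001,"tz":0.002,"ax":0,"ay":0,"az":0},{"fingers":1,"tx":0,"ty":-0.001,"tz":0.002,"ax":0,"ay":0,"az":0}]'

```text
time_s: 16.27
tcp_pos: [0.5269, 0.0242, 0.1986]
ee_rot: [[-0.0, -0.993, -0.119], [-0.001, -0.119, 0.993], [-1.0, 0.0, -0.001]]
wrist_force: [2.3, -0.4, -0.5]
gripper_width: 0.276
```

```bash
python3 -c "
from g import *
cr()"
```

```text
t 16.27 th 271.1 r 49.7 resist 0.62 rad -2.27 fz -0.5 z 0.1986 M [-0.34 -0.9  -0.11]
```

Settled at 271° with almost no residual force on the grip. I'll release with a limited opening so the inner finger clears the screw head, then rise.

Request:
play_rows --commands '[{"fingers":0.2,"tx":0,"ty":0,"tz":0,"ax":0,"ay":0,"az":0},{"fingers":0.2,"tx":0,"ty":0,"tz":0,"ax":0,"ay":0,"az":0},{"fingers":0.2,"tx":0,"ty":0,"tz":0,"ax":0,"ay":0,"az":0},{"fingers":0.2,"tx":0,"ty":0,"tz":0,"ax":0,"ay":0,"az":0}]'

```text
time_s: 16.6
tcp_pos: [0.5266, 0.0247, 0.1983]
ee_rot: [[-0.001, -0.993, -0.119], [-0.0, -0.119, 0.993], [-1.0, 0.001, -0.0]]
wrist_force: [-0.3, -0.7, -0.3]
gripper_width: 0.389
```

```bash
python3 -c "
from g import *
cr();st()"
```

```text
t 16.6 th 271.7 r 49.9 resist 0.66 rad 0.33 fz -0.3 z 0.1983 M [ 0.09 -0.07 -0.03]
t 16.6 tcp [0.5266 0.0247 0.1983] press [-0.0487 -0.0001] F [-0.27 -0.69 -0.29] Fy_press -0.65 q [ 20.3  14.7 -16.9  -0.  -58.4 -13.5] w 0.389
```

Request:
play_rows --commands '[{"fingers":0.2,"tx":-0.03,"ty":0,"tz":0,"ax":0,"ay":0,"az":0},{"fingers":0.2,"tx":-0.07,"ty":0,"tz":0,"ax":0,"ay":0,"az":0},{"fingers":0.2,"tx":-0.12,"ty":0,"tz":0,"ax":0,"ay":0,"az":0},{"fingers":0.2,"tx":-0.16,"ty":0,"tz":0,"ax":0,"ay":0,"az":0},{"fingers":0.2,"tx":-0.16,"ty":0,"tz":0,"ax":0,"ay":0,"az":0}]'

```text
time_s: 17.02
tcp_pos: [0.5298, 0.0249, 0.3258]
ee_rot: [[0.013, -0.993, -0.12], [0.002, -0.12, 0.993], [-1.0, -0.013, 0.0]]
wrist_force: [1.2, 0.5, 0.6]
gripper_width: 0.403
```

Request:
play_rows --commands '[{"fingers":0.2,"tx":0,"ty":0,"tz":0,"ax":0,"ay":0,"az":0},{"fingers":0.2,"tx":0,"ty":0,"tz":0,"ax":0,"ay":0,"az":0},{"fingers":0.2,"tx":0,"ty":0,"tz":0,"ax":0,"ay":0,"az":0}]'

```text
time_s: 17.27
tcp_pos: [0.5263, 0.0247, 0.3167]
ee_rot: [[-0.003, -0.993, -0.119], [-0.001, -0.119, 0.993], [-1.0, 0.003, -0.0]]
wrist_force: [-0.3, -0.2, 0.1]
gripper_width: 0.398
```

Run:
```python
from g import *
import cv2
from station import viewer
st()
a=viewer.capture("scene")["image"];b=viewer.capture("wrist")["image"]
cv2.imwrite("pics/end.png",np.hstack([cv2.resize(a[130:290,160:400],(480,320)),cv2.resize(b,(320,320))])[...,::-1])
```

```text
t 17.27 tcp [0.5263 0.0247 0.3167] press [-0.049  -0.0001] F [-0.32 -0.18  0.06] Fy_press -0.14 q [ 20.3   9.9  -5.7  -0.  -74.7 -13.5] w 0.398
```

View pics/end.png

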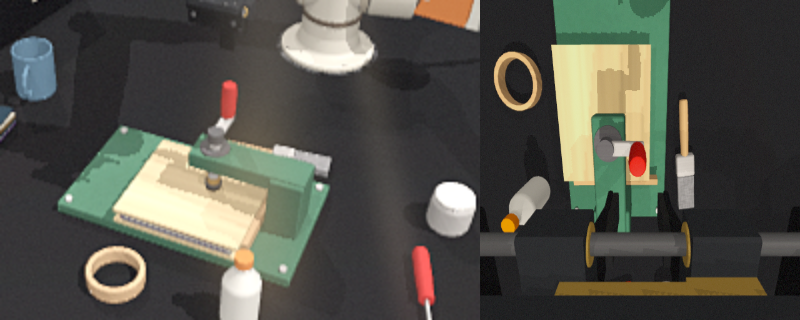

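The foot is on the bundle, the bundle sits against the fence and the crank has stayed where I left it. The gripper is clear and the bystanders are in place. Handing in.

```bash
python3 -c "
from station import job
print(job.finish_job())"
```

```text
the job is handed in; nothing more can be done
None
```

The bundle is clamped against the fence, and I handed the job in at about 17 s of the 70 s allowed; the hand-in reports no verdict.

- **Bundle:** I slid it home with two open fingertips, at about 3–5 N while it moved. It came to a hard stop at the fence at about 14 N. The wrist and scene pictures showed its front edge parallel to the fence and touching it. A pose fit from the scene camera alone gave y ≈ -22 mm and 0.005 rad of skew relative to the press.
- **Crank:** I turned it clockwise about 1.75 turns. The effort was about 3 N while free, and it rose to 6.2 N and then 10.2 N at the last two readings. That puts first contact at about 1.55 turns and the stop about 1.3 rad past it, which is roughly 40 N at the foot. This is an estimate from the grip effort; the foot force was never measured directly.
- **Release:** I opened the fingers only part way to clear the screw head, then lifted straight up. The final pictures show the foot on the bundle, the crank where I left it and the bystanders visible in place. The gripper is clear, with the wrist force near zero.

**Disagreements:**
- The fence stopped the fingertips about 2 mm earlier than my camera fit of the press predicted.
- The crank circle's true centre was about 2 mm off my first guess. I corrected this partway through, after a brief 14 N sideways load on the grip.

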